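# Free the last swing bolt of a strainer cover

## Task

Free the last closed swing bolt of the strainer cover on the stores counter: unscrew its wing nut just far enough for its bush to come up out of the lug's pocket, then swing the bolt out of the slot and leave it folded down on its stop with the nut still on it. How deep the bush sits is hidden and differs each time, so feel for it with gentle tugs; never force the bolt against the lug, nor screw the nut hard against the collar at the bolt's end, and do not knock the things around.

Things in the scene. Friction and masses are not known exactly. Their poses are not given: they have to be found in the camera images.
- pot: Grey strainer pot, 140 mm diameter, fixed on a dark 170 mm square base plate; origin at the centre of its underside on the counter, z up. Its x axis points from its middle to the one swing bolt that is still closed; two others, 120 degrees to either side, are already folded out and fixed.
- cover: Round aluminium cover, 160 mm diameter, fixed on the pot; same origin and axes as the pot. Its flat top lies 112 mm above the counter, with a black knob (32 mm across, 21 mm high) in the middle.
- lug_seat (a point): Point on top of the cover's slotted lug, on the closed bolt's axis, 98 mm from the cover's middle and 112 mm above the counter; x points outward, the way the 13 mm wide slot opens, z up. The lug is 48 mm wide, ends 16 mm beyond this point, and has a pocket in its top, 24 mm wide, 10 mm deep, around the bolt: its outer wall (2 mm off the upright nut's bush) stops the bolt until the bush has risen out.
- bolt: Closed swing bolt, 7.6 mm thick; origin at its level hinge pin, 75 mm below lug_seat; z along the bolt to its tip. Swings only outward from upright, to a stop at 1.35 rad. Slightly stiff: stays put when leaning under about 0.4 rad, beyond that falls slowly to its stop. A collar at its tip keeps the nut on: the nut's bush meets it about 2 mm after it has come out of the lug's pocket.
- wingnut: Steel wing nut; origin on its axis at the underside of its flange (32 mm diameter, 4 mm thick) that sits on the lug; z along the bolt, x along the wings. Below the flange a 20 mm bush reaches 2 to 8 mm into the lug's pocket (hidden, differs every time); the nut must rise by about that much before the bolt can swing out. Loosens anticlockwise from above, 12 mm a turn, friction 0.1 N m; starts 0 to 0.3 rad loose.
- nut_mid (a point): Middle of the wing nut's wings, on the bolt's axis, 22 mm above the flange's underside and 97 mm from the hinge pin when hard down; axes as the wing nut's. The two wings are 10 mm thick (along y), span 52 mm along x, and reach 12 mm below to 11 mm above this point.
- gasket_mid (a point): Bystander: black rubber ring, 48 mm diameter, 6 mm thick, lying on the cover; its centre.
- wrench: Bystander: steel wrench, 170 mm long, lying on the counter beside the pot.
- basket_mid (a point): Bystander: new steel basket like a cup, 84 mm diameter, 75 mm high, standing beside the pot; its centre.

How it is judged:
By the outcome, as a careful person would: the job done as asked, in the order asked, and still so for the second after the job is handed in, with the robot touching nothing.
It also fails if it takes over 72 s, if anything falls off the work surface, if the arm or the gripper's body presses on something with over 40 N, if the wrist force passes 120 N, or if a joint passes its speed limit or range.

## Robot

A 7-joint arm with a two-finger parallel gripper is mounted at the origin on the work surface. World frame = base frame: x ahead of the robot, y to its left, z up, the work surface at z = 0. Lengths are in m, angles in rad, forces in N, time in s.
With the tool pointing down it reaches from about 0.425 to 0.925 m from the base axis. Payload 6.8 kg.
Tool frame: the origin (TCP) lies at the very end of the fingers, on their centre line; the grasp point (between the pads) lies 19 mm behind it; z points along the fingers, y is the line along which they close (so a half turn about z gives the same grasp; the last joint's range is limited). The gripper opens to 85 mm and grips with 20 to 120 N. Pads are 22 mm wide; open, the fingers measure 114 mm over their backs; the gripper's body (76 mm by 85 mm) begins 54 mm behind the grasp point. The pads swing forward as they close: fully open they stand 13 mm farther back than shut.
Start: joints at [-1.317, 0.477, 0.022, 1.555, -0.011, 1.109, -0.083], TCP at [0.239, 0.631, 0.231] pointing down, gripper open.
Joint ranges: [-2.96, 2.96], [-0.34, 2.1], [-1.41, 1.46], [0.24, 2.44], [-1.37, 4.51], [0.17, 1.92], [-2.96, 2.96]. Speed limits (rad/s): [2.39, 2.39, 3.14, 3.14, 3.14, 3.14, 3.14].

## Interface

Orientations are given as a unit quaternion [w, x, y, z].
In Python, from station import get_obs, read_camera, hand_in gives the robot as it stands.
- The arm moves only by the tool arm_command, never from a script. Its argument "commands" is one flat list of numbers, 7 for each row, row after row: the shift along the tool's x, y, z in m, then the turn, a rotation vector about the tool's x, y, z in degrees, then the opening, from 0 (shut) to 1 (fully open). In form: [tx, ty, tz, rx, ry, rz, fingers, tx, ty, tz, rx, ry, rz, fingers, ...]. A call has 1 to 8 rows; each row is the pose to reach, as a shift and turn from the pose commanded when the call began, along the tool's axes at that moment; what a row does not reach only later rows make up. A row lasts 1/10 s, in which the tool goes at most 50 mm and 8.59 degrees, less where a joint would pass 70% of its speed; a pose out of reach is approached as far as the arm can. A call with a gripper value outside its range is refused whole. The fingers move at their own pace and stop on an object; "force" is the grip in N (left out, the last holds). Time passes only in rows, so rows that repeat a pose let the fingers close. It gives the time, the measured TCP pose, the force, the opening and the grip force at its end, in the units of the state.
- get_obs(): the state, without advancing time (a new reading comes with each control period).
- read_camera(name): name is "side" or "top"; returns a dict with "img" (400x640x3 uint8, red, green, blue), "camera_matrix" (3x3 intrinsics, pixels), "pose" (4x4, takes a point from camera to world coordinates). Camera axes: x right, y down, z forward; pixel columns grow to the right and rows downward; lengths in m; the calibration is good to about 2 mm. A picture is of the moment at which its call begins. There is no depth.
- hand_in(): hands the job in; it is judged then, once.
The state is a dict: "t": time; "q": joint angles; "joint_vel": joint speeds; "joint_torque": joint torques, N m; "eef_pos": TCP position; "tool_rot": TCP orientation; "contact_force": force on the tool from outside, world axes, zero at the start; "torque": the same for the moment, N m; "gripper_width": opening from 0.0 (shut) to 1.0 (fully open); "grasp_force": force on a finger pad.
Only numpy, scipy, OpenCV 4.12 (cv2) and the standard library are available. Lean on these libraries where they do the work, as an engineer would, in place of code of your own. Each camera call takes 0.05 s, during which the arm holds its last target. There are 200 camera calls.

## Working session

There is one attempt and no reset: what is moved stays moved. The work goes in short steps, Python scripts to look and compute and a tool call to move; the robot and the scene stay as the last step left them, time stands still between calls to the robot, and variables do not carry over. Pictures are saved under pics/ and viewed, at most 10 in all, crops included, and the job is handed in when it is done.

Besides the shell and the picture viewer there is one more tool, called as a command line: name --argument value ..., lists and objects as JSON in quotes. arm_command: Moves the arm, as the interface text tells. Its arguments: {"type":"object","properties":{"commands":{"type":"array","items":{"type":"number"}},"force":{"type":"number"}},"required":["commands"]}

```bash
mkdir -p pics
python3 - <<'E'
from station import *
import cv2,numpy as np
o=get_obs();print({k:np.round(v,3).tolist() for k,v in o.items()})
for n in("top","side"):
    c=read_camera(n);cv2.imwrite(f"pics/{n}0.png",c["img"][:,:,::-1]);print(n,c["camera_matrix"].tolist(),c["pose"].round(4).tolist())
E
```

```text
{'t': 0.0, 'q': [-1.317, 0.478, 0.022, 1.556, -0.011, 1.109, -0.083], 'joint_vel': [-0.001, 0.001, 0.001, -0.002, -0.001, 0.001, -0.001], 'joint_torque': [0.0, -59.645, 1.608, -28.119, 0.012, 0.01, -0.0], 'eef_pos': [0.239, 0.631, 0.23], 'tool_rot': [-0.0, 0.18, 0.984, -0.001], 'contact_force': [-0.22, 0.531, -0.898], 'torque': [-0.034, -0.046, 0.006], 'grasp_force': 0.0, 'gripper_width': 1.001}
top [[366.08527204351384, 0.0, 323.7855863783521], [0.0, 366.08527204351384, 192.55854235693275], [0.0, 0.0, 1.0]] [[0.0059, -0.9994, 0.0353, 0.4795], [-0.9995, -0.007, -0.0318, 0.0648], [0.0321, -0.0351, -0.9989, 0.8831], [0.0, 0.0, 0.0, 1.0]]
side [[384.36395945952034, 0.0, 319.0741085595486], [0.0, 384.36395945952034, 201.84609253654295], [0.0, 0.0, 1.0]] [[0.9941, -0.0874, 0.0642, 0.4593], [-0.1083, -0.7643, 0.6357, -0.4982], [-0.0066, -0.6389, -0.7693, 0.7824], [0.0, 0.0, 0.0, 1.0]]
```

View pics/top0.png

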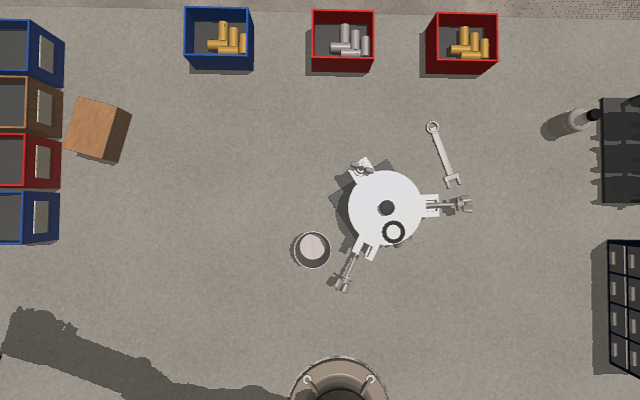

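View pics/side0.png

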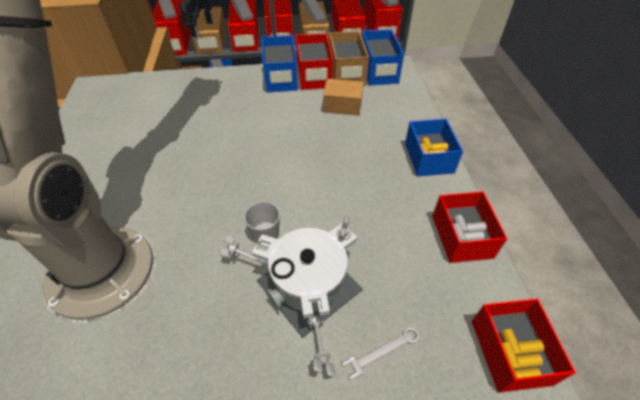

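The top view shows the cover's centre (knob) at about (386,208), the closed bolt at about (361,168), and the folded bolts at (465,205) and (343,280). The gasket is at (394,232), the wrench near (443,155) and the basket at (312,250).

```bash
cat > h.py <<'E'
from station import *
import cv2,numpy as np
from scipy.spatial.transform import Rotation as R
def ray(c,uv):
    K=c["camera_matrix"];P=c["pose"];d=P[:3,:3]@np.linalg.inv(K)@np.array([uv[0],uv[1],1.]);return P[:3,3],d
def onz(c,uv,z):
    o,d=ray(c,uv);return o+d*(z-o[2])/d[2]
def proj(c,p):
    P=c["pose"];q=c["camera_matrix"]@(P[:3,:3].T@(np.array(p)-P[:3,3]));return q[:2]/q[2]
def tri(rs):
    A=0;b=0
    for o,d in rs:
        d=d/np.linalg.norm(d);M=np.eye(3)-np.outer(d,d);A=A+M;b=b+M@o
    p=np.linalg.solve(A,b);return p
def crop(c,u,v,w,h,s,name):
    cv2.imwrite(name,cv2.resize(c["img"][v:v+h,u:u+w,::-1],None,fx=s,fy=s,interpolation=cv2.INTER_CUBIC))
E
python3 - <<'E'
from h import *
t=read_camera("top");s=read_camera("side")
for n,c,(u,v) in(("top",t,(386,208)),("side",s,(307,256))):
    g=cv2.cvtColor(c["img"],cv2.COLOR_RGB2GRAY)
    lab=cv2.connectedComponentsWithStats((g>190).astype(np.uint8))
    i=1+np.argmax(lab[2][1:,4]);print(n,lab[2][i])
    m=(lab[1]==i).astype(np.uint8)
    cs,_=cv2.findContours(m,cv2.RETR_EXTERNAL,cv2.CHAIN_APPROX_NONE);k=max(cs,key=cv2.contourArea)
    m2=cv2.morphologyEx(cv2.drawContours(m*0,[k],-1,1,-1),cv2.MORPH_OPEN,np.ones((35,35),np.uint8)) if 0 else cv2.morphologyEx(cv2.drawContours(m*0,[k],-1,1,-1),cv2.MORPH_OPEN,cv2.getStructuringElement(cv2.MORPH_ELLIPSE,(41,41)))
    k2=max(cv2.findContours(m2,0,1)[0],key=cv2.contourArea);e=cv2.fitEllipse(k2);print("disc",e,onz(c,e[0],.112))
    d=cv2.connectedComponentsWithStats((g<70).astype(np.uint8));j=d[1][v,u];print("knob",d[3][j],d[2][j],onz(c,d[3][j],.131))
crop(t,320,130,130,100,6,"pics/t1.png");crop(s,250,200,130,100,6,"pics/s1.png")
E
```

```text
top [ 348  170   91   91 4316]
disc ((382.8091735839844, 199.6972198486328), (54.80975341796875, 74.43404388427734), 72.7397232055664) [ 0.49248617 -0.08499835  0.112     ]
knob [318.03753603 205.01122092] [     0      0    640    400 233136] [0.48039868 0.05243353 0.131     ]
side [ 253  225  104   89 4153]
disc ((317.1488342285156, 259.8448791503906), (55.0019645690918, 67.51871490478516), 164.9031524658203) [ 0.49494792 -0.09476     0.112     ]
knob [306.9924812  255.82706767] [301 250  13  13 133] [ 0.47498283 -0.09483618  0.131     ]
```

View pics/t1.png

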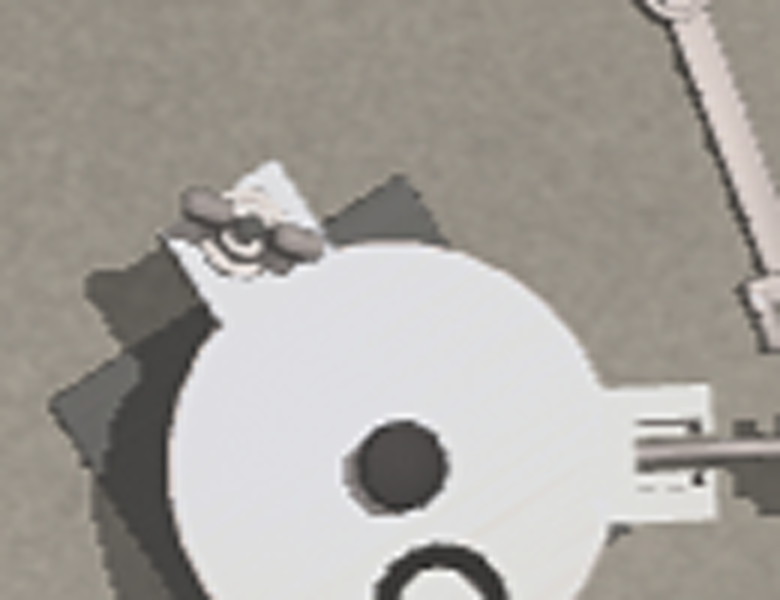

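View pics/s1.png

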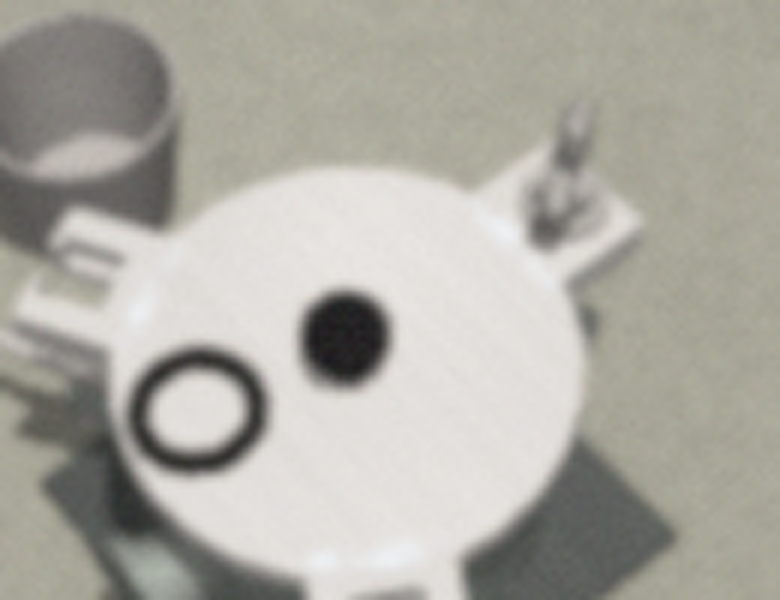

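The top crop shows the knob at full-image (387.2,207.5), the nut's hub at (360.5,169.5), and the wing ends at (354.2,163.8) and (369.7,170.3). The lug's outer corners are at (365.8,156.7) and (347.5,169.2). In the side crop the knob is at (307.5,256) and the nut at about (344,227).

Run:
```python
from h import *
t=read_camera("top");s=read_camera("side")
f=lambda u0,v0,a:(u0+a[0]/6-.4,v0+a[1]/6-.4)
T=lambda a:f(320,130,a);S=lambda a:f(250,200,a)
# disc outline: white mask pixels, RANSAC-free circle fit in world plane, edges within 78..84mm
def disc(c,z,c0):
    g=cv2.cvtColor(c["img"],cv2.COLOR_RGB2GRAY);m=(g>185).astype(np.uint8)
    k=max(cv2.findContours(m,cv2.RETR_EXTERNAL,cv2.CHAIN_APPROX_NONE)[0],key=cv2.contourArea)[:,0]
    W=np.array([onz(c,p,z)[:2] for p in k])
    c0=np.array(c0)
    for _ in range(20):
        r=np.linalg.norm(W-c0,axis=1);w=W[abs(r-.08)<.003]
        A=np.c_[2*w,np.ones(len(w))];c0=np.linalg.lstsq(A,(w**2).sum(1),rcond=None)[0][:2]
    return c0,len(w),np.linalg.norm(w-c0,axis=1).mean()
for c,kn in((t,T((403,465))),(s,S((345,338)))):
    k=onz(c,kn,.133);print("knob",k,"disc",disc(c,.112,k[:2]))
print("knob tri",tri([ray(t,T((403,465))),ray(s,S((345,338)))]))
print("lug corners",[onz(t,T(a),.112)[:2] for a in((275,160),(165,235))],[onz(s,S(a),.112)[:2] for a in((550,145),(643,220))])
print("hub",onz(t,T((243,237)),.138),"wing ends",[onz(t,T(a),.143)[:2] for a in((205,203),(300,242))],onz(s,S((563,165)),.134))
```

```text
knob [ 0.47693838 -0.08912078  0.133     ] disc (array([ 0.47667403, -0.08977618]), 160, np.float64(0.07842198715516327))
knob [ 0.47512349 -0.09634084  0.133     ] disc (array([ 0.47580589, -0.09043822]), 153, np.float64(0.07917080148273987))
knob tri [ 0.47612323 -0.09090431  0.1241747 ]
lug corners [array([ 0.58447966, -0.04786572]), array([ 0.55749913, -0.00892925])] [array([ 0.55628643, -0.01093253]), array([ 0.58400818, -0.04701499])]
hub [ 0.55442783 -0.03314695  0.138     ] wing ends [array([ 0.5653715 , -0.01952705]), array([ 0.55239976, -0.05191142])] [ 0.55633116 -0.03594436  0.134     ]
```

```bash
cat >> h.py <<'E'
B=np.array([.557,-.035]);AZ=np.radians(34.3);HZ=.037
def goal(xyz,yaw,lean=0):
    """tool x at yaw (deg), pointing down, leaned outward"""
    r=R.from_euler('z',yaw,degrees=True)*R.from_euler('x',180,degrees=True)
    ax=np.array([-np.sin(AZ),np.cos(AZ),0]);return np.array(xyz),R.from_rotvec(ax*lean)*r
def onbolt(dist,yaw,lean=0):
    """TCP at dist from hinge along leaning bolt"""
    u=np.array([np.cos(AZ),np.sin(AZ),0]);return goal(np.r_[B,HZ]+dist*(np.sin(lean)*u+np.cos(lean)*np.array([0,0,1])),yaw,lean)
def rel(p0,r0,g):
    """p0,r0 commanded at call start"""
    return np.r_[r0.inv().apply(g[0]-p0)*1e3,(r0.inv()*g[1]).as_rotvec(degrees=True)].round(2)
def now():
    o=get_obs();w=np.array(o["tool_rot"]);return o,o["eef_pos"],R.from_quat(w[[1,2,3,0]])
E
python3 - <<'E'
from h import *
o,p,r=now();print(p,r.apply([1,0,0]),r.apply([0,1,0]));print(rel(p,r,goal([.557,-.035,.2],68.1)))
E
```

```text
[0.23884402 0.63114266 0.23097486] [-9.35270694e-01  3.53933226e-01 -2.11274097e-05] [ 3.53933172e-01  9.35270514e-01 -6.12539393e-04]
[-5.3333e+02 -5.1040e+02  3.1300e+01 -3.0000e-02  3.0000e-02  9.1170e+01]
```

arm_command --commands '[-0.533,-0.51,0.005,0,0,91,0.4,-0.533,-0.51,0.005,0,0,91,0.4,-0.533,-0.51,0.005,0,0,91,0.4,-0.533,-0.51,0.005,0,0,91,0.4,-0.533,-0.51,0.005,0,0,91,0.4,-0.533,-0.51,0.005,0,0,91,0.4,-0.533,-0.51,0.005,0,0,91,0.4,-0.533,-0.51,0.005,0,0,91,0.4]' --force 40

```text
t: 1.1
eef_pos: [0.4119, 0.2685, 0.2289]
tool_rot: [-0.0, 0.706, 0.708, 0.0]
contact_force: [1.2, -0.1, -0.1]
gripper_width: 0.398
grasp_force: 0.0
```

Run:
```python
from h import *
o,p,r=now();print(o['t'],p,o['q'].round(2),o['gripper_width'],o['contact_force'].round(2));print(rel(p,r,goal([.557,-.035,.22],68.1)))
```

```text
1.1 [0.41189791 0.26854485 0.22888127] [-1.04  0.18  0.38  2.01 -0.08  0.97 -0.62] 0.39777909964663116 [ 1.24 -0.14 -0.09]
[-3.0398e+02  1.4421e+02  8.6800e+00  1.0000e-02 -5.0000e-02  2.2070e+01]
```

arm_command --commands '[-0.304,0.144,0.009,0,0,22,0.4,-0.304,0.144,0.009,0,0,22,0.4,-0.304,0.144,0.009,0,0,22,0.4,-0.304,0.144,0.009,0,0,22,0.4,-0.304,0.144,0.009,0,0,22,0.4,-0.304,0.144,0.009,0,0,22,0.4,-0.304,0.144,0.009,0,0,22,0.4,-0.304,0.144,0.009,0,0,22,0.4]'

```text
t: 1.9
eef_pos: [0.5593, -0.0386, 0.22]
tool_rot: [0.002, 0.829, 0.559, -0.0]
contact_force: [0.2, -0.1, -0.3]
gripper_width: 0.399
grasp_force: 0.0
```

Run:
```python
from h import *
o,p,r=now();print(o['t'],p,o['q'].round(2),o['gripper_width'],o['contact_force'].round(2));print(rel(p,r,goal([.557,-.035,.121],68.1)))
t=read_camera("side");crop(t,290,160,130,100,6,"pics/s2.png")
for z in (.112,.134,.145):print(proj(t,[.557,-.035,z]))
```

```text
1.9 [ 0.55932578 -0.03862221  0.22000898] [-0.53  0.34  0.61  1.88 -0.22  0.99 -0.21] 0.3991645856186568 [ 0.15 -0.08 -0.32]
[ 2.710e+00 -3.790e+00  9.899e+01  1.600e-01  1.300e-01 -6.000e-02]
[343.2419562  232.80652195]
[343.68422155 226.70458239]
[343.91245035 223.55570722]
```

View pics/s2.png

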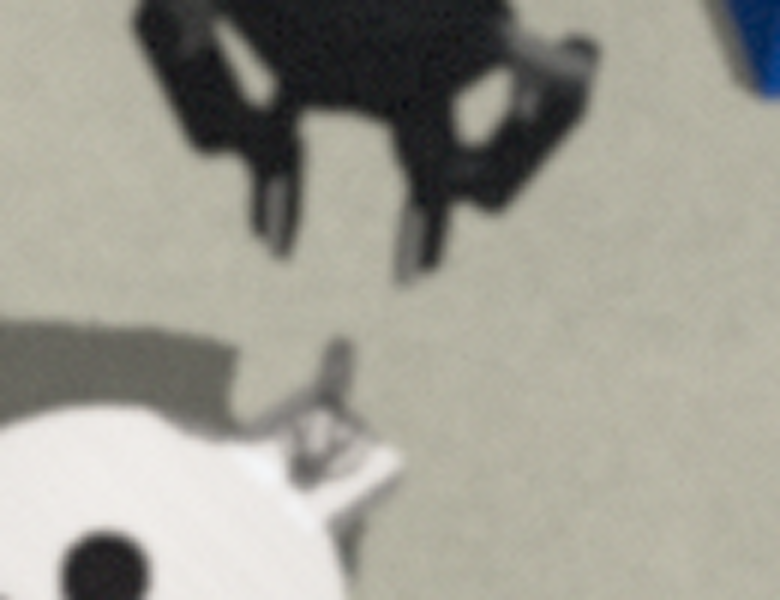

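The side crop shows the open fingers straddling the nut's wings. They sit at about (337,200) and (360,203), and the nut is at (345,227), so the closing line looks right.

arm_command --commands '[0.0027,-0.0038,0.04,0,0,0,0.4,0.0027,-0.0038,0.07,0,0,0,0.4,0.0027,-0.0038,0.09,0,0,0,0.4,0.0027,-0.0038,0.099,0,0,0,0.4,0.0027,-0.0038,0.099,0,0,0,0.4]'

```text
t: 2.45
eef_pos: [0.5546, -0.0271, 0.1197]
tool_rot: [-0.001, 0.826, 0.564, -0.001]
contact_force: [0.2, -0.7, 0.7]
gripper_width: 0.403
grasp_force: 0.0
```

Run:
```python
from h import *
o,p,r=now();print(o['t'],p,o['contact_force'].round(2));print(rel(p,r,goal([.557,-.035,.121],68.1)))
t=read_camera("top");crop(t,320,130,80,60,9,"pics/t3.png")
print(proj(t,[.557,-.035,.145]))
```

```text
2.45 [ 0.55461867 -0.02709403  0.11974081] [ 0.16 -0.71  0.72]
[-6.49  5.1  -1.27 -0.13  0.03  0.51]
[361.46481701 167.5031714 ]
```

View pics/t3.png

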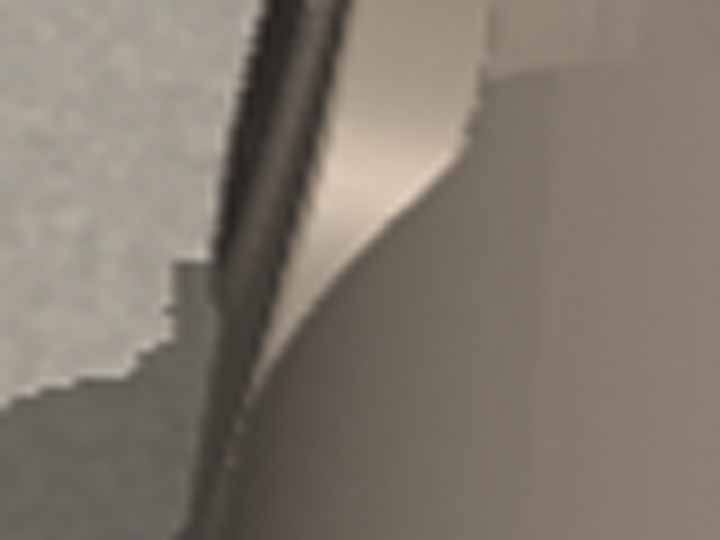

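The top view is blocked by the arm here, so it doesn't help. I'll correct the lateral offset and let the arm settle.

arm_command --commands '[-0.0055,0.0045,-0.001,0,0,0,0.4,-0.0055,0.0045,-0.001,0,0,0,0.4,-0.0055,0.0045,-0.001,0,0,0,0.4]'

```text
t: 2.8
eef_pos: [0.5583, -0.0356, 0.1225]
tool_rot: [0.0, 0.827, 0.563, 0.001]
contact_force: [0.4, 0.5, 0.2]
gripper_width: 0.398
grasp_force: 0.0
```

Run:
```python
from h import *
o,p,r=now();print(o['t'],p,o['contact_force'].round(2));print(rel(p,r,goal([.557,-.035,.121],68.1)))
```

```text
2.8 [ 0.55830512 -0.03557002  0.12251671] [0.36 0.53 0.21]
[ 0.05 -1.43  1.51  0.09 -0.05  0.37]
```

arm_command --commands '[0,-0.0005,0.001,0,0,0,0.4,0,-0.0005,0.001,0,0,0,0.2,0,-0.0005,0.001,0,0,0,0.05,0,-0.0005,0.001,0,0,0,0.05,0,-0.0005,0.001,0,0,0,0,0,-0.0005,0.001,0,0,0,0]' --force 30

```text
t: 3.4
eef_pos: [0.5577, -0.035, 0.1208]
tool_rot: [0.0, 0.827, 0.563, 0.0]
contact_force: [1.6, -1.2, 2.0]
gripper_width: 0.206
grasp_force: 29.4
```

Run:
```python
from h import *
o,p,r=now();print(o['t'],p,o['contact_force'].round(2),o['torque'].round(3),o['gripper_width'],o['grasp_force']);print(rel(p,r,goal([.557,-.035,.121],68.1)))
```

```text
3.4 [ 0.55769745 -0.03502436  0.12081918] [ 1.62 -1.21  2.02] [-0.136 -0.39  -0.03 ] 0.20575900576877576 29.360963702201843
[-0.23 -0.66 -0.18  0.05 -0.02  0.41]
```

Grip width is 17.5 mm, which fits the hub. I'll turn 40° anticlockwise, rising 12 mm per turn.

arm_command --commands '[0,0,-0.00027,0,0,-8,0,0,0,-0.00053,0,0,-16,0,0,0,-0.0008,0,0,-24,0,0,0,-0.00107,0,0,-32,0,0,0,-0.00133,0,0,-40,0,0,0,-0.00133,0,0,-40,0,0,0,-0.00133,0,0,-40,0]'

```text
t: 4.1
eef_pos: [0.557, -0.0351, 0.122]
tool_rot: [-0.0, 0.586, 0.811, 0.0]
contact_force: [-0.3, -0.1, 4.0]
gripper_width: 0.208
grasp_force: 29.6
```

Run:
```python
from h import *
o,p,r=now();print(o['t'],p,o['q'].round(2),o['contact_force'].round(2),o['torque'].round(3),o['gripper_width'],o['grasp_force']);print(rel(p,r,goal([.557,-.035,.122],108.1)))
c=read_camera("side");crop(c,290,160,130,100,6,"pics/s4.png")
```

```text
4.1 [ 0.55703156 -0.03505429  0.1220303 ] [-0.33  0.44  0.36  1.96 -0.21  0.79  0.47] [-0.32 -0.13  3.96] [-0.076  0.157  0.038] 0.20758547564413102 29.602527022361755
[ 0.06 -0.01  0.03 -0.01 -0.02  0.2 ]
```

View pics/s4.png

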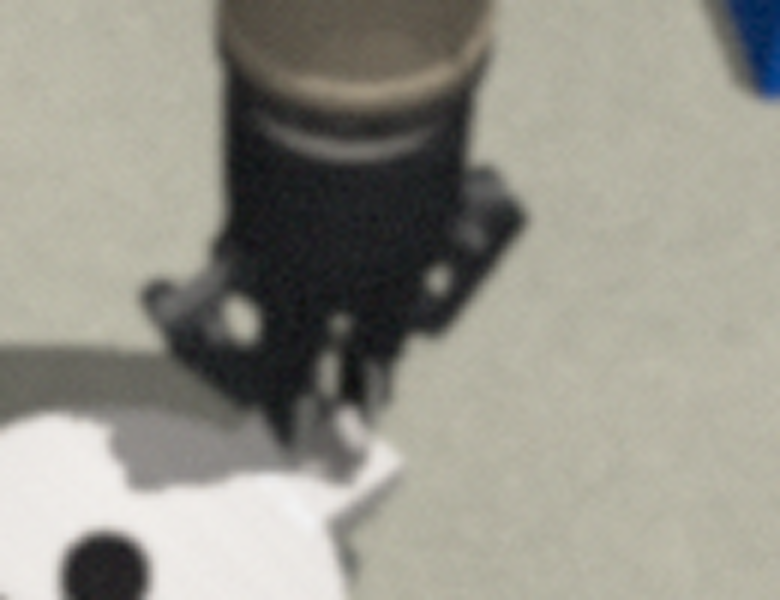

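The side crop shows the closed fingers around the nut at about (345,230), with one wing visible between them. I'll do the first gentle tug now to get the blocked reference.

```bash
cat > tug.py <<'E'
from h import *
import sys
yaw,z=map(float,sys.argv[1:3])
g0=onbolt(z-HZ,yaw)
for a in (.02,.035,.05): print(a,rel(g0[0],g0[1],onbolt(z-HZ,yaw,a)))
E
python3 tug.py 108.1 .122
```

```text
0.02 [ 0.47  1.63  0.02  1.1  -0.32 -0.  ]
0.035 [ 0.83  2.86  0.05  1.93 -0.56  0.  ]
0.05 [ 1.19  4.08  0.11  2.75 -0.8  -0.  ]
```

arm_command --commands '[0.0005,0.0016,0,1.1,-0.3,0,0,0.0008,0.0029,0,1.9,-0.6,0,0,0.0008,0.0029,0,1.9,-0.6,0,0]'

```text
t: 4.45
eef_pos: [0.5604, -0.0328, 0.1219]
tool_rot: [-0.005, 0.584, 0.812, -0.017]
contact_force: [-0.5, -1.2, 4.1]
gripper_width: 0.207
grasp_force: 29.7
```

Run:
```python
from h import *
o,p,r=now();print(o['t'],p,o['contact_force'].round(2),o['torque'].round(3),o['gripper_width']);print((p[:2]-B)@[np.cos(AZ),np.sin(AZ)], o['contact_force'][:2]@[np.cos(AZ),np.sin(AZ)])
```

```text
4.45 [ 0.56039313 -0.03279496  0.12186494] [-0.54 -1.16  4.14] [-0.063  0.117 -0.016] 0.20684880222275764
0.004045653434695472 -1.1057744398259186
```

arm_command --commands '[0.0004,0.0012,0,0.8,-0.2,0,0,0.0004,0.0012,0,0.8,-0.2,0,0,0.0004,0.0012,0,0.8,-0.2,0,0]'

```text
t: 4.75
eef_pos: [0.561, -0.0324, 0.1219]
tool_rot: [-0.008, 0.584, 0.811, -0.023]
contact_force: [1.1, -0.8, 3.6]
gripper_width: 0.206
grasp_force: 29.6
```

```bash
cat > st.py <<'E'
from h import *
o,p,r=now();u=np.array([np.cos(AZ),np.sin(AZ)]);f=o['contact_force']
print("t",o['t'],p.round(4),"F",f.round(2),"M",o['torque'].round(3),"w",round(o['gripper_width'],3),o['grasp_force'].round(1),"q",o['q'].round(2))
d=p[:2]-B;print("rad mm",1e3*d@u,"tan",1e3*d@[-u[1],u[0]],"Frad",f[:2]@u,"yaw",np.degrees(np.arctan2(*r.apply([1,0,0])[[1,0]])))
E
python3 st.py
```

```text
Traceback (most recent call last):
  File "st.py", line 3, in <module>
    print("t",o['t'],p.round(4),"F",f.round(2),"M",o['torque'].round(3),"w",round(o['gripper_width'],3),o['grasp_force'].round(1),"q",o['q'].round(2))
                                                                                                        ^^^^^^^^^^^^^^^^^^^^^^
AttributeError: 'float' object has no attribute 'round'
```

arm_command --commands '[0.0004,0.0012,0,0.8,-0.2,0,0,0.0004,0.0012,0,0.8,-0.2,0,0,0.0007,0.0024,0.0001,1.6,-0.5,0,0,0.0007,0.0024,0.0001,1.6,-0.5,0,0]'

```text
t: 5.15
eef_pos: [0.5623, -0.0315, 0.1216]
tool_rot: [-0.013, 0.584, 0.811, -0.038]
contact_force: [-3.0, -1.2, 7.2]
gripper_width: 0.204
grasp_force: 29.8
```

```bash
sed -i "s/o\['grasp_force'\].round(1)/o['grasp_force']/" st.py; python3 st.py
```

```text
t 5.15 [ 0.5623 -0.0315  0.1216] F [-2.96 -1.16  7.19] M [-0.377  0.571 -0.065] w 0.204 29.837625324726105 q [-0.37  0.48  0.38  1.9  -0.17  0.87  0.41]
rad mm 6.3657663019480495 tan -0.1324548424368696 Frad -3.0960306065048795 yaw 108.56084463972691
```

Resistance appears at about 5-6 mm, so it's still blocked. I'll back off into the free play and turn a further 24°.

arm_command --commands '[-0.0006,-0.002,0,-1.4,0.4,0,0,-0.0012,-0.0041,0,-2.75,0.8,0,0,-0.0012,-0.0041,0,-2.75,0.8,0,0]'

```text
t: 5.45
eef_pos: [0.5586, -0.0339, 0.122]
tool_rot: [-0.005, 0.585, 0.811, -0.013]
contact_force: [0.1, -0.8, 3.0]
gripper_width: 0.208
grasp_force: 29.6
```

```bash
python3 st.py
```

```text
t 5.45 [ 0.5586 -0.0339  0.122 ] F [ 0.09 -0.81  3.04] M [-0.178  0.051 -0.053] w 0.208 29.606387615203857 q [-0.35  0.45  0.37  1.94 -0.19  0.82  0.45]
rad mm 1.945152377455358 tan -0.03824999188145411 Frad -0.382933522310852 yaw 108.4546707583952
```

arm_command --commands '[0,0,-0.00027,0,0,-8,0,0,0,-0.00053,0,0,-16,0,0,0,-0.0008,0,0,-24,0,0,0,-0.0008,0,0,-24,0]'

```text
t: 5.85
eef_pos: [0.5591, -0.0336, 0.1227]
tool_rot: [-0.007, 0.402, 0.915, -0.012]
contact_force: [-0.4, -1.2, 3.9]
gripper_width: 0.202
grasp_force: 29.7
```

```bash
python3 st.py
```

```text
t 5.85 [ 0.5591 -0.0336  0.1227] F [-0.39 -1.21  3.92] M [-0.2    0.117 -0.016] w 0.202 29.66257631778717 q [-0.27  0.44  0.26  1.93 -0.13  0.82  0.81]
rad mm 2.5313519790848087 tan -0.06473663950506697 Frad -1.0021265117004285 yaw 132.56701755876227
```

Run:
```python
from h import *
c=read_camera("side");a=cv2.imread("pics/s4.png")
crop(c,290,160,130,100,6,"pics/tmp.png");b=cv2.imread("pics/tmp.png")
f=lambda i:cv2.resize(i[330:530,230:430],None,fx=1.95,fy=2.5,interpolation=cv2.INTER_CUBIC)
cv2.imwrite("pics/cmp5.png",np.hstack([f(cv2.imread("pics/s2.png")),f(a),f(b)])[:, :1170][:, ::1] if 0 else cv2.resize(np.hstack([f(cv2.imread("pics/s2.png")),f(a),f(b)]),(798,420)))
```

```text
(no output)
```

View pics/cmp5.png

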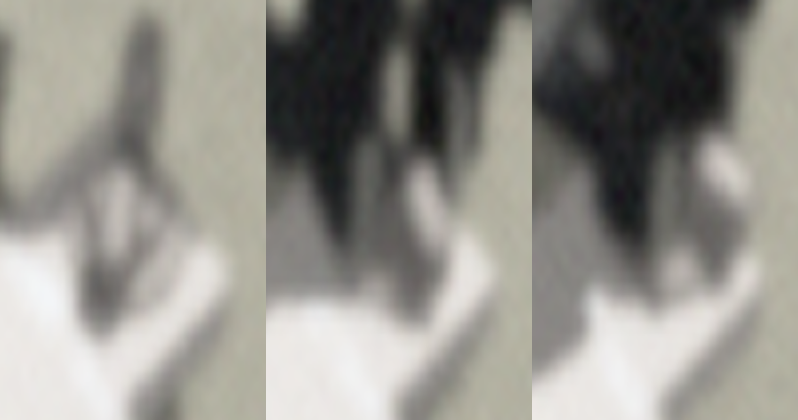

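The near wing's end has moved bottom to right to upper-right across the three crops, so the nut is turning with the gripper. Tugging again.

```bash
cat > tug.py <<'E'
from h import *
import sys
yaw,z=map(float,sys.argv[1:3]);a0=.03
g0=onbolt(z-HZ,yaw,a0)
for a in (.055,.08): print(a,rel(g0[0],g0[1],onbolt(z-HZ,yaw,a)))
print("spin back axis",0)
E
python3 tug.py 132.5 .1227
```

```text
0.055 [-0.31  2.12  0.03  1.42  0.2   0.  ]
0.08 [-0.61  4.24  0.11  2.84  0.41  0.  ]
spin back axis 0
```

arm_command --commands '[-0.0003,0.0021,0,1.4,0.2,0,0,-0.0006,0.0042,0.0001,2.8,0.4,0,0,-0.0006,0.0042,0.0001,2.8,0.4,0,0,-0.0006,0.0042,0.0001,2.8,0.4,0,0]'

```text
t: 6.3
eef_pos: [0.5623, -0.0315, 0.1224]
tool_rot: [-0.021, 0.403, 0.914, -0.035]
contact_force: [-4.6, -2.1, 6.9]
gripper_width: 0.208
grasp_force: 30.0
```

```bash
python3 st.py
```

```text
t 6.3 [ 0.5623 -0.0315  0.1224] F [-4.58 -2.15  6.95] M [-0.532  0.866 -0.075] w 0.208 29.97985929250717 q [-0.29  0.47  0.28  1.89 -0.1   0.87  0.77]
rad mm 6.33058989555954 tan -0.08731685618427659 Frad -4.993562692357395 yaw 132.41429462601718
```

Blocked, at -5 N. I'll back off and turn 20°.

arm_command --commands '[0.0003,-0.0021,0,-1.4,-0.2,0,0,0.0006,-0.0042,0,-2.8,-0.4,0,0,0.0006,-0.0042,0,-2.8,-0.4,0,0]'

```text
t: 6.6
eef_pos: [0.559, -0.0337, 0.1228]
tool_rot: [-0.007, 0.403, 0.915, -0.012]
contact_force: [-0.5, -0.4, 3.2]
gripper_width: 0.208
grasp_force: 29.7
```

arm_command --commands '[0,0,-0.00027,0,0,-7,0,0,0,-0.0005,0,0,-14,0,0,0,-0.0007,0,0,-20,0,0,0,-0.0007,0,0,-20,0]'

```text
t: 7.0
eef_pos: [0.5595, -0.0335, 0.1235]
tool_rot: [-0.009, 0.237, 0.971, -0.011]
contact_force: [0.1, -1.3, 2.8]
gripper_width: 0.208
grasp_force: 29.6
```

```bash
python3 st.py; python3 tug.py 152.5 .1234
```

```text
t 7.0 [ 0.5595 -0.0335  0.1235] F [ 0.13 -1.27  2.76] M [-0.355  0.133 -0.016] w 0.208 29.640371203422546 q [-0.2   0.43  0.18  1.92 -0.08  0.82  1.11]
rad mm 2.8583230790319214 tan -0.18031700174321835 Frad -0.6093155217128857 yaw 152.52465027721868
0.055 [-1.02  1.9   0.03  1.26  0.68  0.  ]
0.08 [-2.04  3.81  0.11  2.52  1.35 -0.  ]
spin back axis 0
```

arm_command --commands '[-0.001,0.0019,0,1.3,0.7,0,0,-0.002,0.0038,0.0001,2.5,1.35,0,0,-0.002,0.0038,0.0001,2.5,1.35,0,0,-0.002,0.0038,0.0001,2.5,1.35,0,0]'

```text
t: 7.4
eef_pos: [0.5622, -0.0317, 0.1231]
tool_rot: [-0.027, 0.238, 0.97, -0.031]
contact_force: [-3.4, -3.6, 6.7]
gripper_width: 0.202
grasp_force: 30.0
```

```bash
python3 st.py
```

```text
t 7.4 [ 0.5622 -0.0317  0.1231] F [-3.41 -3.58  6.69] M [-0.846  0.904  0.008] w 0.202 29.958235323429108 q [-0.23  0.46  0.19  1.88 -0.05  0.88  1.07]
rad mm 6.145072104248665 tan -0.17764630827078837 Frad -4.832304157396054 yaw 152.33627955008583
```

Still blocked. Another 20°.

arm_command --commands '[0.001,-0.0019,0,-1.3,-0.7,0,0,0.002,-0.0038,0,-2.5,-1.35,0,0,0.002,-0.0038,0,-2.5,-1.35,0,0]'

```text
t: 7.7
eef_pos: [0.559, -0.0337, 0.1236]
tool_rot: [-0.009, 0.238, 0.971, -0.011]
contact_force: [0.8, -1.7, 0.5]
gripper_width: 0.207
grasp_force: 29.6
```

arm_command --commands '[0,0,-0.00027,0,0,-7,0,0,0,-0.0005,0,0,-14,0,0,0,-0.0007,0,0,-20,0,0,0,-0.0007,0,0,-20,0]'

```text
t: 8.1
eef_pos: [0.5595, -0.0337, 0.1242]
tool_rot: [-0.011, 0.065, 0.998, -0.009]
contact_force: [0.9, -2.8, -0.1]
gripper_width: 0.208
grasp_force: 29.5
```

```bash
python3 st.py; python3 tug.py 172.5 .1241
```

```text
t 8.1 [ 0.5595 -0.0337  0.1242] F [ 0.95 -2.75 -0.11] M [-0.628 -0.101 -0.01 ] w 0.208 29.48738068342209 q [-0.14  0.43  0.1   1.92 -0.03  0.82  1.41]
rad mm 2.827385786828531 tan -0.3389294144575244 Frad -0.7673809589395443 yaw 172.52113452779759
0.055 [-1.62  1.45  0.03  0.95  1.07  0.  ]
0.08 [-3.25  2.9   0.11  1.91  2.14 -0.  ]
spin back axis 0
```

arm_command --commands '[-0.001,-0.0011,0,0,0,0,0,-0.0026,0.0004,0,0.95,1.07,0,0,-0.0042,0.0018,0.0001,1.9,2.15,0,0,-0.0042,0.0018,0.0001,1.9,2.15,0,0,-0.0042,0.0018,0.0001,1.9,2.15,0,0]'

```text
t: 8.6
eef_pos: [0.5625, -0.0321, 0.1238]
tool_rot: [-0.033, 0.065, 0.997, -0.025]
contact_force: [-5.7, -0.9, 5.5]
gripper_width: 0.207
grasp_force: 30.0
```

```bash
python3 st.py
```

```text
t 8.6 [ 0.5625 -0.0321  0.1238] F [-5.71 -0.93  5.47] M [-0.247  1.249 -0.034] w 0.207 29.95621919631958 q [-0.16  0.46  0.11  1.88 -0.01  0.88  1.38]
rad mm 6.1845340468492775 tan -0.6566008509380038 Frad -5.243441800612559 yaw 172.38904117241788
```

arm_command --commands '[0.0016,-0.0015,0,-0.95,-1.07,0,0,0.0032,-0.0029,0,-1.9,-2.15,0,0,0.0032,-0.0029,0,-1.9,-2.15,0,0]'

```text
t: 8.9
eef_pos: [0.5594, -0.0343, 0.1243]
tool_rot: [-0.011, 0.066, 0.998, -0.009]
contact_force: [-1.9, 1.5, -1.2]
gripper_width: 0.208
grasp_force: 29.5
```

arm_command --commands '[0,0,-0.00027,0,0,-7,0,0,0,-0.0005,0,0,-14,0,0,0,-0.0007,0,0,-20,0,0,0,-0.0007,0,0,-20,0]'

```text
t: 9.3
eef_pos: [0.56, -0.0343, 0.125]
tool_rot: [-0.013, -0.109, 0.994, -0.007]
contact_force: [-1.2, 1.2, -0.2]
gripper_width: 0.208
grasp_force: 29.5
```

```bash
python3 st.py; python3 tug.py 192.5 .1248
```

```text
t 9.3 [ 0.56   -0.0343  0.125 ] F [-1.18  1.2  -0.18] M [ 0.375  0.396 -0.071] w 0.208 29.48473870754242 q [-0.07  0.43  0.01  1.91  0.01  0.83  1.72]
rad mm 2.9003971213740565 tan -1.094674371205941 Frad -0.2951446000242037 yaw -167.4462121525141
0.055 [-2.04  0.82  0.03  0.53  1.33  0.  ]
0.08 [-4.07  1.63  0.11  1.06  2.66 -0.  ]
spin back axis 0
```

arm_command --commands '[-0.002,0.0008,0,0.5,1.3,0,0,-0.0041,0.0016,0.0001,1.05,2.65,0,0,-0.0041,0.0016,0.0001,1.05,2.65,0,0,-0.0041,0.0016,0.0001,1.05,2.65,0,0]'

```text
t: 9.7
eef_pos: [0.5628, -0.0324, 0.1246]
tool_rot: [-0.037, -0.108, 0.993, -0.019]
contact_force: [-6.5, -0.2, 1.8]
gripper_width: 0.205
grasp_force: 29.8
```

```bash
python3 st.py
```

```text
t 9.7 [ 0.5628 -0.0324  0.1246] F [-6.53 -0.19  1.81] M [ 0.059  1.328 -0.09 ] w 0.205 29.79518562555313 q [-0.1   0.45  0.03  1.87  0.04  0.89  1.69]
rad mm 6.245895061292668 tan -1.1126494170046577 Frad -5.502589682078311 yaw -167.6470346824139
```

arm_command --commands '[0.002,-0.0008,0,-0.5,-1.3,0,0,0.0041,-0.0016,0,-1.05,-2.65,0,0,0.0041,-0.0016,0,-1.05,-2.65,0,0]'

```text
t: 10.0
eef_pos: [0.5594, -0.0347, 0.1251]
tool_rot: [-0.012, -0.108, 0.994, -0.007]
contact_force: [-2.9, 2.9, -3.0]
gripper_width: 0.208
grasp_force: 29.4
```

arm_command --commands '[0,0,-0.00027,0,0,-7,0,0,0,-0.0005,0,0,-14,0,0,0,-0.0007,0,0,-20,0,0,0,-0.0007,0,0,-20,0]'

```text
t: 10.4
eef_pos: [0.5601, -0.0347, 0.1258]
tool_rot: [-0.014, -0.28, 0.96, -0.005]
contact_force: [-2.1, 2.1, -2.5]
gripper_width: 0.204
grasp_force: 29.4
```

```bash
python3 st.py; python3 tug.py 212.5 .1255
```

```text
t 10.4 [ 0.5601 -0.0347  0.1258] F [-2.07  2.07 -2.55] M [ 0.429  0.418 -0.003] w 0.204 29.396544098854065 q [-0.01  0.43 -0.07  1.91  0.06  0.83  2.03]
rad mm 2.715881437776092 tan -1.493018216585168 Frad -0.5426238649007995 yaw -147.47180134311355
0.055 [-2.21  0.07  0.03  0.04  1.43  0.  ]
0.08 [-4.42  0.14  0.11  0.09  2.86  0.  ]
spin back axis 0
```

arm_command --commands '[0,0.0007,0,0,0,0,0,-0.0022,0.0008,0,0,1.4,0,0,-0.0044,0.0008,0.0001,0.1,2.85,0,0,-0.0044,0.0008,0.0001,0.1,2.85,0,0,-0.0044,0.0008,0.0001,0.1,2.85,0,0]'

```text
t: 10.9
eef_pos: [0.563, -0.0324, 0.1256]
tool_rot: [-0.039, -0.279, 0.959, -0.013]
contact_force: [-4.8, -1.9, -1.2]
gripper_width: 0.203
grasp_force: 29.7
```

```bash
python3 st.py
```

```text
t 10.9 [ 0.563  -0.0324  0.1256] F [-4.76 -1.92 -1.24] M [-0.419  0.84  -0.03 ] w 0.203 29.72852647304535 q [-0.04  0.45 -0.05  1.87  0.08  0.89  2.  ]
rad mm 6.4266867120303575 tan -1.288121190309861 Frad -5.0181194393009445 yaw -147.56182118632944
```

arm_command --commands '[0.0022,0,0,0,-1.4,0,0,0.0044,0,0,-0.1,-2.85,0,0,0.0044,0,0,-0.1,-2.85,0,0]'

```text
t: 11.2
eef_pos: [0.5593, -0.0348, 0.1261]
tool_rot: [-0.013, -0.279, 0.96, -0.005]
contact_force: [0.2, -2.6, -7.2]
gripper_width: 0.204
grasp_force: 29.5
```

arm_command --commands '[0,0,-0.0001,0,0,-7,0,0,0,-0.0003,0,0,-14,0,0,0,-0.0005,0,0,-20,0,0,0,-0.0005,0,0,-20,0]'

```text
t: 11.6
eef_pos: [0.56, -0.0347, 0.1267]
tool_rot: [-0.014, -0.442, 0.897, -0.003]
contact_force: [1.3, -2.3, -5.7]
gripper_width: 0.209
grasp_force: 29.6
```

```bash
python3 st.py; python3 tug.py 232.5 .126
```

```text
t 11.6 [ 0.56   -0.0347  0.1267] F [ 1.3  -2.3  -5.74] M [-0.467 -0.209 -0.014] w 0.209 29.576607048511505 q [ 0.06  0.43 -0.15  1.9   0.1   0.84  2.34]
rad mm 2.6980123111730645 tan -1.450666037326066 Frad -0.2218258234883184 yaw -127.48277499115278
0.055 [-2.11 -0.69  0.03 -0.45  1.36  0.  ]
0.08 [-4.23 -1.39  0.11 -0.89  2.72  0.  ]
spin back axis 0
```

arm_command --commands '[0.0001,-0.0004,0.0005,0,0,0,0,-0.002,-0.0011,0.0005,-0.45,1.35,0,0,-0.0041,-0.0018,0.0006,-0.9,2.7,0,0,-0.0041,-0.0018,0.0006,-0.9,2.7,0,0,-0.0041,-0.0018,0.0006,-0.9,2.7,0,0]'

```text
t: 12.1
eef_pos: [0.5657, -0.031, 0.1265]
tool_rot: [-0.037, -0.442, 0.896, -0.006]
contact_force: [4.4, -2.3, -1.8]
gripper_width: 0.205
grasp_force: 30.1
```

```bash
python3 st.py
```

```text
t 12.1 [ 0.5657 -0.031   0.1265] F [ 4.42 -2.31 -1.77] M [-0.093 -0.768 -0.014] w 0.205 30.14586478471756 q [ 0.03  0.46 -0.13  1.86  0.12  0.9   2.31]
rad mm 9.402924499109668 tan -1.5773986983616826 Frad 2.345008721746544 yaw -127.41448320640025
```

It gave: 9.4 mm with no opposing force. I'll let it settle and check.

arm_command --commands '[0,0,0,0,0,0,0,0,0,0,0,0,0,0]'

```text
t: 12.3
eef_pos: [0.5656, -0.031, 0.1266]
tool_rot: [-0.036, -0.442, 0.896, -0.006]
contact_force: [6.5, -0.2, -1.8]
gripper_width: 0.209
grasp_force: 30.1
```

```bash
python3 st.py
python3 - <<'E'
from h import *
D=.1265-HZ
g0=onbolt(D,232.5,.08)
for a in (.12,.16,.2,.25,.3,.35,.4,.45,.5): print(a,rel(g0[0],g0[1],onbolt(D,232.5,a)))
E
```

```text
t 12.3 [ 0.5656 -0.031   0.1266] F [ 6.47 -0.25 -1.84] M [ 0.082 -1.321 -0.039] w 0.209 30.106002688407898 q [ 0.03  0.46 -0.13  1.86  0.12  0.9   2.31]
rad mm 9.33776857178745 tan -1.527843347081551 Frad 5.203751775525371 yaw -127.41736415932003
0.12 [-3.4  -1.12  0.07 -0.72  2.18 -0.  ]
0.16 [-6.79 -2.23  0.29 -1.43  4.35 -0.  ]
0.2 [-10.18  -3.35   0.64  -2.15   6.53  -0.  ]
0.25 [-14.38  -4.73   1.29  -3.04   9.25  -0.  ]
0.3 [-18.55  -6.1    2.16  -3.94  11.97  -0.  ]
0.35 [-22.68  -7.46   3.24  -4.83  14.7   -0.  ]
0.4 [-26.75  -8.79   4.54  -5.73  17.42   0.  ]
0.45 [-30.75 -10.11   6.06  -6.62  20.14   0.  ]
0.5 [-34.67 -11.4    7.78  -7.52  22.86   0.  ]
```

arm_command --commands '[-0.0034,-0.0011,0.0001,-0.7,2.2,0,0,-0.0068,-0.0022,0.0003,-1.4,4.35,0,0,-0.0068,-0.0022,0.0003,-1.4,4.35,0,0,-0.0068,-0.0022,0.0003,-1.4,4.35,0,0]'

```text
t: 12.7
eef_pos: [0.5704, -0.0271, 0.1259]
tool_rot: [-0.077, -0.441, 0.894, -0.012]
contact_force: [2.6, 0.2, 2.4]
gripper_width: 0.206
grasp_force: 30.6
```

```bash
python3 st.py
```

```text
t 12.7 [ 0.5704 -0.0271  0.1259] F [2.64 0.22 2.41] M [ 0.158 -0.626  0.036] w 0.206 30.56783527135849 q [-0.02  0.5  -0.12  1.8   0.15  0.99  2.27]
rad mm 15.577712803622372 tan -1.0067194449452184 Frad 2.305602796414603 yaw -127.27128693677838
```

Moving freely at low force. Swinging on.

arm_command --commands '[-0.0034,-0.0011,0.0001,-0.7,2.2,0,0,-0.0068,-0.0022,0.0003,-1.4,4.35,0,0,-0.0102,-0.0034,0.0006,-2.15,6.5,0,0,-0.0144,-0.0047,0.0013,-3.0,9.25,0,0,-0.0144,-0.0047,0.0013,-3.0,9.25,0,0]'

```text
t: 13.2
eef_pos: [0.5828, -0.0195, 0.121]
tool_rot: [-0.162, -0.437, 0.885, -0.025]
contact_force: [2.2, -3.0, 0.2]
gripper_width: 0.205
grasp_force: 30.3
```

```bash
python3 st.py
```

```text
t 13.2 [ 0.5828 -0.0195  0.121 ] F [ 2.16 -2.98  0.21] M [-0.39  -0.772  0.227] w 0.205 30.32198578119278 q [-0.09  0.6  -0.09  1.67  0.2   1.18  2.21]
rad mm 30.017436325058437 tan -1.7705415844827526 Frad 0.10519747266609351 yaw -126.50006580880053
```

arm_command --commands '[-0.0034,-0.0011,0.0001,-0.7,2.2,0,0,-0.0068,-0.0022,0.0003,-1.4,4.35,0,0,-0.0102,-0.0034,0.0006,-2.15,6.5,0,0,-0.0144,-0.0047,0.0013,-3.0,9.25,0,0,-0.0186,-0.0061,0.0022,-3.9,12.0,0,0,-0.0186,-0.0061,0.0022,-3.9,12.0,0,0]'

```text
t: 13.8
eef_pos: [0.5978, -0.0096, 0.1121]
tool_rot: [-0.268, -0.426, 0.863, -0.04]
contact_force: [4.1, -3.4, 0.1]
gripper_width: 0.207
grasp_force: 30.3
```

```bash
python3 st.py
```

```text
t 13.8 [ 0.5978 -0.0096  0.1121] F [ 4.09 -3.37  0.14] M [-0.206 -0.983  0.485] w 0.207 30.341874361038208 q [-0.17  0.75 -0.05  1.49  0.24  1.43  2.18]
rad mm 47.99764977074905 tan -2.020275585197916 Frad 1.4842488662363318 yaw -124.61383960265417
```

arm_command --commands '[0,0,0,0,0,0,0.3,0,0,0,0,0,0,0.6,0,0,0,0,0,0,0.75,0,0,-0.002,0,0,0,0.75,0,0,-0.01,0,0,0,0.75,0,0,-0.02,0,0,0,0.75,0,0,-0.04,0,0,0,0.75,0,0,-0.06,0,0,0,0.75]'

```text
t: 14.6
eef_pos: [0.6227, 0.0088, 0.1656]
tool_rot: [-0.267, -0.426, 0.863, -0.039]
contact_force: [0.7, 0.4, -0.2]
gripper_width: 0.75
grasp_force: 0.0
```

```bash
python3 st.py
python3 - <<'E'
from h import *
c=read_camera("side");cv2.imwrite("pics/s6.png",c["img"][100:350,180:500,::-1].repeat(2,0).repeat(2,1))
E
```

```text
t 14.6 [0.6227 0.0088 0.1656] F [ 0.7   0.39 -0.25] M [ 0.277 -0.431  0.012] w 0.75 0.0 q [-0.19  0.74 -0.05  1.38  0.22  1.55  2.19]
rad mm 78.97636950368775 tan -0.8285642444405651 Frad 0.7958221512767009 yaw -124.66643605759155
```

View pics/s6.png

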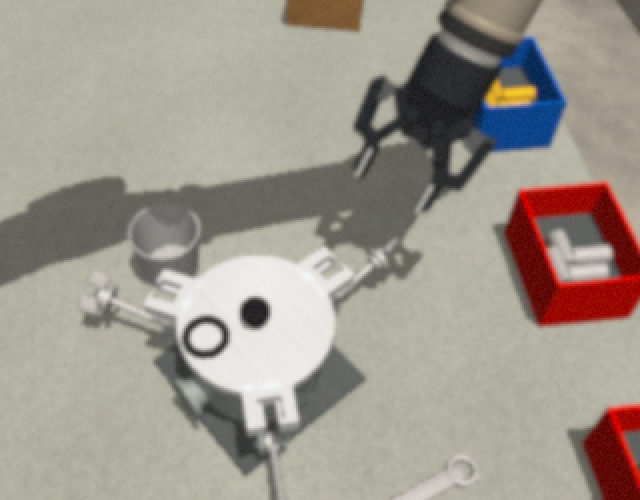

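The bolt is out of the slot and folding outward, with the nut at about (370,230) in full-frame pixels. The gripper is clear and nothing else has moved. I'll back off and give it time to reach the stop.

arm_command --commands '[0,0,-0.04,0,0,0,0.75,0,0,-0.07,0,0,0,0.75,0,0,-0.07,0,0,0,0.75,0,0,-0.07,0,0,0,0.75,0,0,-0.07,0,0,0,0.75,0,0,-0.07,0,0,0,0.75,0,0,-0.07,0,0,0,0.75,0,0,-0.07,0,0,0,0.75]'

```text
t: 15.45
eef_pos: [0.6518, 0.0288, 0.2235]
tool_rot: [-0.268, -0.426, 0.863, -0.039]
contact_force: [-0.4, 0.9, 0.7]
gripper_width: 0.751
grasp_force: 0.0
```

Run:
```python
from h import *
c=read_camera("side");crop(c,320,190,120,90,6,"pics/s7.png")
u=np.array([np.cos(AZ),np.sin(AZ),0])
for th in(1.0,1.2,1.35):
    p=np.r_[B,HZ]+.1025*(np.sin(th)*u+np.cos(th)*np.array([0,0,1]));q=proj(c,p);print(th,q,(q-[320,190])*6)
```

```text
1.0 [370.95743365 217.32714987] [305.74460193 163.96289922]
1.2 [373.02831003 220.04874012] [318.16986018 180.29244069]
1.35 [373.73672629 222.83657603] [322.42035774 197.01945617]
```

View pics/s7.png

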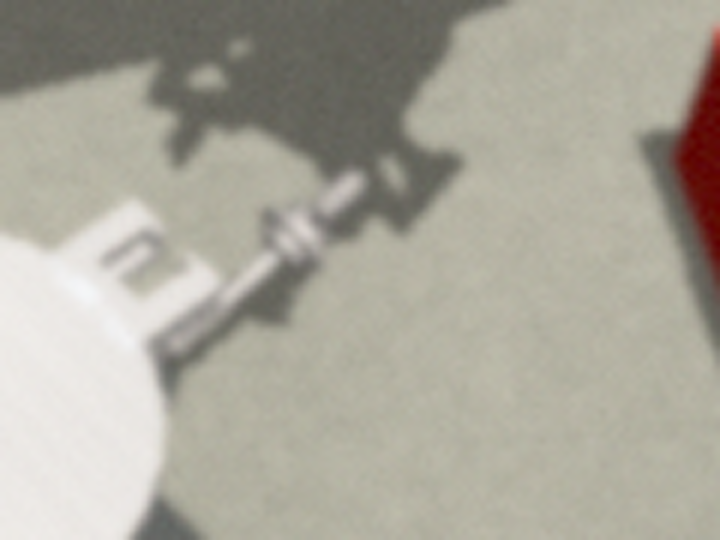

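The bolt lies folded with the nut at crop (325-345,195), which matches the prediction for 1.35 rad (322,197). I'll wait briefly, check that it is still, and hand in.

arm_command --commands '[0,0,0,0,0,0,0.75,0,0,0,0,0,0,0.75,0,0,0,0,0,0,0.75,0,0,0,0,0,0,0.75,0,0,0,0,0,0,0.75,0,0,0,0,0,0,0.75,0,0,0,0,0,0,0.75,0,0,0,0,0,0,0.75]'

```text
t: 16.3
eef_pos: [0.6522, 0.029, 0.224]
tool_rot: [-0.268, -0.426, 0.863, -0.039]
contact_force: [-0.3, 0.0, 0.9]
gripper_width: 0.751
grasp_force: 0.0
```

Run:
```python
from h import *
c=read_camera("side");a=cv2.imread("pics/s7.png");crop(c,320,190,120,90,6,"pics/tmp.png");b=cv2.imread("pics/tmp.png")
d=np.abs(a.astype(float)-b)[130:380,150:400].mean();print(d)
if d<5: print(hand_in())
```

```text
1.5931146666666667
the job is handed in; nothing more can be done
None
```

The last swing bolt is free: I loosened its wing nut about 164° (roughly 5.5 mm), swung the bolt out of the slot and left it folded down on its stop with the nut still on, then handed the job in at about 16 s.

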